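Refit the crank of the hand coffee mill

ROBOT

A 7-joint arm with a two-finger parallel gripper is mounted at the origin on a cart in front of the work surface, level with it; the furniture and walls round the work are solid. World frame = base frame: x ahead of the robot, y to its left, z up, the work surface at z = 0. Lengths are in m, angles in degrees, forces in N, time in s.
With the tool pointing down it reaches from about 0.425 to 0.875 m from the base axis. Payload 8.4 kg.
Tool frame: the origin (TCP) lies midway between the tips of the shut fingers; the grasp point (between the pads) lies 19 mm behind it; z points along the fingers, y is the line along which they close (so a half turn about z gives the same grasp; the last joint's range is limited). The gripper opens to 85 mm and grips with 20 to 120 N. Pads are 22 mm wide; open, the fingers measure 114 mm over their backs; the gripper's body (76 mm by 85 mm) begins 54 mm behind the grasp point. The pads swing forward as they close: fully open they stand 13 mm farther back than shut.
Start: joints at [61.123, 19.091, 2.286, 83.961, -0.768, 76.965, -3.352], TCP at [0.256, -0.597, 0.231] pointing down, gripper open.
Joint ranges: [-147.57, 147.57], [-21.85, 119.76], [-74.77, 79.35], [14.55, 137.4], [-85.83, 265.84], [4.83, 119.75], [-152.11, 152.11]. Speed limits (degrees/s): [127.2, 127.2, 159.86, 159.86, 180, 180, 180].

INTERFACE

Orientations are given as a 3x3 rotation matrix whose columns are the frame's x, y, z axes.
In Python, from workcell import * gives the robot as it stands.
- The arm moves only by the shell command python3 -m pendant 'ROWS'. ROWS is JSON, a list of rows, each a list of 3 entries, a list of its own where there are three numbers: the shift along the world's x, y, z in mm, then the turn, a rotation vector about the world's x, y, z in degrees, then the closure, from -1 (fully open) to 1 (shut). A call has 1 to 8 rows; each row shifts and turns the commanded pose from where the row before left it; what a row does not reach is not made up. A row lasts 1/8 s, in which the tool goes at most 62.5 mm and 10.7 degrees, less where a joint would pass 70% of its speed; a pose out of reach is approached as far as the arm can. A call with a gripper value outside its range is refused whole. The fingers move at their own pace and stop on an object; the grip force is fixed at half the most. Time passes only in rows, so rows that do not move let the fingers close. It gives the time, the measured TCP pose, the force, the opening and the grip force at its end, in the units of the state.
- sense(): the state, without advancing time (a new reading comes with each control period).
- snapshot(name): name is "scene" or "side" or "wrist"; returns the picture (400x640x3 uint8, red, green, blue); there is no depth.
- camera_info(name): a dict with "fx", "fy", "cx", "cy" (pixels), "extrinsics" (4x4, takes a point from camera to world coordinates); the wrist camera has in their place "tool_from_camera" (4x4, takes a point from camera to tool coordinates, whose origin is the TCP and whose axes are the flange's). Camera axes: x right, y down, z forward; pixel columns grow to the right and rows downward; lengths in m; the calibration is good to about 2 mm. A picture is of the moment at which its call begins: read the wrist's pose just before it. camera_info takes no time and is no camera call.
- job_done(): hands the job in; it is judged then, once.
Trained networks look in the newest picture that a camera, given by its name, has taken for a name from the list of things; names that differ only in an ending like _2 or _b are one class to them, and where a whole thing is asked for, a point or a joint stands for the part that bears it (a point fixed in the world has none). Each returns a list of dicts, best first, with "conf" (0 to 1); they miss things now and then, are a little off and sometimes report something else, mostly with a low value. They report only what shows in the picture. A call takes as long as a camera call.
- silhouettes(camera, thing): "mask" (400x640 bool, what is visible of it) and "at" ([column, row] as shares, 0 to 1, of the picture: columns of its width, rows of its height, amid what is visible of it).
- tip_of(camera, thing): "at" ([column, row] as shares, 0 to 1, of the picture: columns of its width, rows of its height: a listed point, or the origin of a listed thing).
The state is a dict: "t": time; "qpos": joint angles; "qd": joint speeds; "joint_torque": joint torques, N m; "tool_pos": TCP position; "tcp_rot": TCP orientation; "contact_force": force on the tool from outside, world axes, zero at the start; "torque": the same for the moment, N m; "opening": finger opening in m; "gripper_force": force on a finger pad.
Only numpy, scipy, OpenCV 4.12 (cv2) and the standard library are available. Lean on these libraries where they do the work, as an engineer would, in place of code of your own. Each camera call takes 0.05 s, during which the arm holds its last target. There are 200 camera calls.

TASK

The crank of the hand coffee mill was taken off for cleaning: put it back on the mill's splined spindle, feeling lightly for the angle at which it drops and never forcing it, until its hub sits fully home on the collar. Then wind it clockwise (seen from above) for at least half a turn, gently, to see that it drives the burrs, and let go, leaving it seated. Do not disturb the flasks and cups.

Things in the scene. Friction and masses are not known exactly. Their poses are not given: they have to be found in the camera images.
- mill: Hand coffee mill, fixed: round suction foot 124 mm across, column at the back, aluminium drum, clear hopper (95 mm across), black lid with its flat top 187 mm above the counter, glass jar below. Origin: centre of the foot's underside, on the spindle axis; x to the column, z up. Steel spindle rises upright from the lid: first a collar 32 mm across, its top 202 mm above the counter.
- seat (a point): Point on the spindle axis on the collar's top, 202 mm above the counter: the hub's underside rests here when fully home; axes as the mill's. Above it the spindle has four straight ribs in a plus (ribs 4 mm thick, 19.6 mm tip to tip) up to 223 mm, blunt on top, then a pilot pin 6.8 mm across with a conical end at 235 mm.
- spindle (a joint): Turn of the mill's spindle since the start, rad: 0 at the start, grows clockwise seen from above. The angle at which the plus of ribs stands is NOT reported, differs each time, does not follow the mill's yaw and repeats every 90 degrees. The spindle turns without end against a steady drag of about 0.07 N m; a light push on the rib ends does not carry it along.
- crank: Loose metal crank, 0.2 to 0.35 kg, lies flat at first. Hub 32 x 32 mm, 28 mm tall, flat flanks (grasp here). Plus-shaped through bore: slots 5.6 mm wide, 21.2 mm end to end, along crank x and y. Flat arm (16 x 7 mm) at underside level, 90 mm along +x to the knob. Origin: bore centre at the hub's underside; z up. Balance weight behind the hub to x = -38 mm; centre of mass near the bore.
- bore (a point): Point of the crank at the bore's centre on the hub's top, 28 mm above the underside. The pilot pin passes the bore's middle at any angle; then the hub stands on the blunt rib ends, 21 mm above home, until the slots meet the ribs: play is 0.8 mm each side, so it drops within about 4 degrees of any of four angles.
- knob_grip (a point): Middle of the turned wooden knob at the crank's end, 90 mm from the bore along the crank's +x, 36 mm above the hub's underside. Knob 30 mm across at its widest, from 9.5 to 51.5 mm above the hub's underside, upright, spins freely on its pin.
- flask_0: Conical glass flask with green juice, 84 mm across, 137 mm tall; bystander. Origin: centre of its underside.
- flask_1: Conical glass flask with orange juice, 84 mm across, 137 mm tall; bystander. Origin: centre of its underside.
- cup_0: Small handleless patterned cup, 58 mm across, 62 mm tall; bystander. Origin: centre of its underside.
- cup_1: Small handleless patterned cup, 58 mm across, 62 mm tall; bystander. Origin: centre of its underside.

How it is judged:
By the outcome, as a careful person would: the job done as asked, in the order asked, and still so for the second after the job is handed in, with the robot touching nothing.
It also fails if it takes over 72 s, if anything falls off the work surface, if the arm or the gripper's body presses on something with over 40 N, if the wrist force passes 120 N, or if a joint passes its speed limit or range.

## Working session

There is one attempt and no reset: what is moved stays moved. The work goes in short steps, Python scripts to look and compute and a shell command to move; the robot and the scene stay as the last step left them, time stands still between calls to the robot, and variables do not carry over. Pictures are saved under pics/ and viewed, at most 10 in all, crops included, and the job is handed in when it is done.

```bash
mkdir -p pics
cat > h.py <<'E'
from workcell import *
import numpy as np, cv2
def save(cam,name):
    im=snapshot(cam); cv2.imwrite(f'pics/{name}.png',im[:,:,::-1]); return im
def ray(cam,at,s=None):
    c=camera_info(cam)
    if cam=='wrist':
        s=s or sense(); T=np.eye(4);T[:3,:3]=np.array(s['tcp_rot']);T[:3,3]=s['tool_pos']; E=T@np.array(c['tool_from_camera'])
    else: E=np.array(c['extrinsics'])
    u,v=at[0]*640,at[1]*400
    d=E[:3,:3]@np.array([(u-c['cx'])/c['fx'],(v-c['cy'])/c['fy'],1]); return E[:3,3],d/np.linalg.norm(d)
def tri(rs):
    A=np.zeros((3,3));b=np.zeros(3)
    for o,d in rs:
        P=np.eye(3)-np.outer(d,d);A+=P;b+=P@o
    x=np.linalg.solve(A,b); return x,[round(float(np.linalg.norm((np.eye(3)-np.outer(d,d))@(x-o)))*1000,1) for o,d in rs]
def atz(r,z): o,d=r; return o+d*(z-o[2])/d[2]
E
python3 - <<'E'
from h import *
s=sense();print(s['t'],s['tool_pos'],np.round(s['tcp_rot'],3).tolist(),s['contact_force'],s['opening'])
ims=[save(c,c+'0') for c in('scene','side')]
cv2.imwrite('pics/both.png',cv2.resize(np.vstack(ims)[:,:,::-1],(480,600)))
Z={'seat':.202,'bore':.028,'knob_grip':.036,'crank':0,'mill':0,'flask_0':0,'flask_1':0,'cup_0':0,'cup_1':0}
for t in Z:
    R={}
    for c in('scene','side'):
        r=tip_of(c,t)
        for q in r[:2]: print(t,c,round(q['conf'],2),np.round(np.array(q['at'])*[640,400]),np.round(atz(ray(c,q['at']),Z[t]),3))
        if r:R[c]=ray(c,r[0]['at'])
    if len(R)==2: x,e=tri(list(R.values()));print('   tri',np.round(x,3),e)
E
```

```text
0.0 [ 0.25580248 -0.59705566  0.23044642] [[0.919, 0.394, -0.001], [0.394, -0.919, 0.001], [-0.0, -0.002, -1.0]] [ 0.35204843 -0.5167413   0.01891325] 0.08558774003110979
seat scene 0.57 [279. 164.] [ 0.517 -0.096  0.202]
seat scene 0.19 [336. 313.] [ 0.298 -0.588  0.202]
seat side 0.7 [256. 219.] [ 0.537 -0.094  0.202]
   tri [ 0.525 -0.09   0.204] [6.8, 6.8]
bore scene 0.56 [337. 301.] [ 0.451 -0.395  0.028]
bore side 0.86 [387. 234.] [ 0.443 -0.398  0.028]
   tri [ 0.446 -0.399  0.03 ] [3.2, 3.2]
knob_grip scene 0.92 [290. 301.] [ 0.372 -0.348  0.036]
knob_grip side 0.58 [397. 255.] [ 0.376 -0.356  0.036]
   tri [ 0.372 -0.351  0.04 ] [2.4, 2.4]
crank scene 0.67 [336. 316.] [ 0.441 -0.403  0.   ]
crank side 0.84 [386. 239.] [ 0.448 -0.407  0.   ]
   tri [ 0.443 -0.403  0.002] [3.5, 3.5]
mill scene 0.8 [287. 239.] [ 0.523 -0.101  0.   ]
mill side 0.92 [269. 285.] [ 0.53  -0.098  0.   ]
mill side 0.61 [252. 221.] [ 0.73 -0.19  0.  ]
   tri [ 0.527 -0.098 -0.001] [3.1, 3.1]
flask_0 scene 0.94 [357. 235.] [ 0.67  -0.197  0.   ]
flask_0 scene 0.6 [343. 215.] [ 0.706 -0.094  0.   ]
flas
[... 188 characters left out ...]
97  0.   ]
flask_1 scene 0.6 [343. 215.] [ 0.706 -0.094  0.   ]
flask_1 side 0.83 [223. 244.] [ 0.707 -0.088  0.   ]
flask_1 side 0.42 [267. 286.] [ 0.532 -0.095 -0.   ]
   tri [ 0.753 -0.109 -0.064] [10.1, 10.1]
cup_0 scene 0.65 [378. 277.] [ 0.591 -0.359  0.   ]
cup_0 scene 0.42 [282. 165.] [0.766 0.305 0.   ]
cup_0 side 0.83 [337. 218.] [ 0.588 -0.368  0.   ]
cup_0 side 0.56 [314. 224.] [ 0.611 -0.305  0.   ]
   tri [ 0.586 -0.365  0.005] [0.8, 0.8]
cup_1 scene 0.65 [378. 277.] [ 0.591 -0.359  0.   ]
cup_1 scene 0.42 [282. 165.] [0.766 0.305 0.   ]
cup_1 side 0.83 [337. 218.] [ 0.588 -0.368  0.   ]
cup_1 side 0.56 [314. 224.] [ 0.611 -0.305  0.   ]
   tri [ 0.586 -0.365  0.005] [0.8, 0.8]
```

View pics/scene0.png

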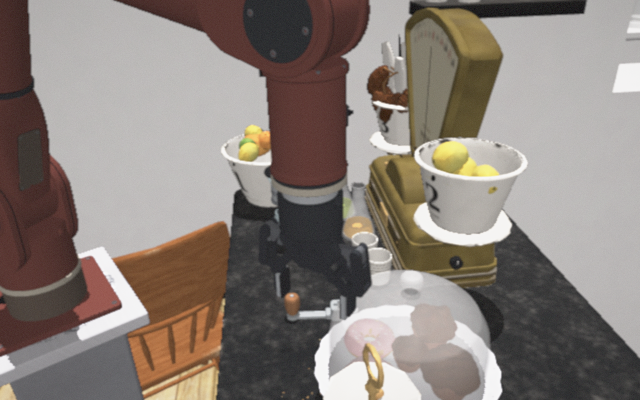

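View pics/side0.png

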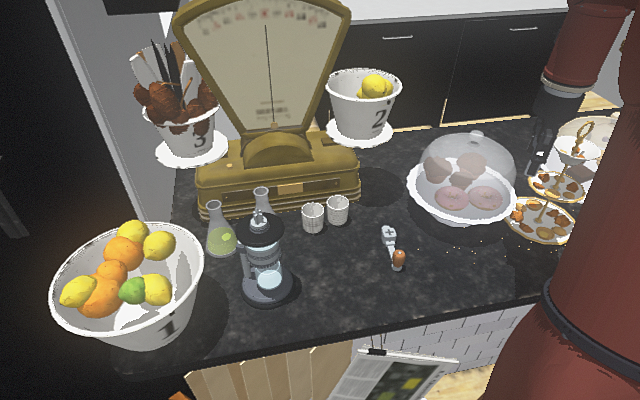

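Side view: mill at about (265,260), crank hub at (388,235) with its knob at (398,258). The cups are at (313,218) and (337,210), and the flasks at (221,240) and (262,200). Next I move above the crank, with the tool x along the crank's x (yaw about 147°).

```bash
python3 -m pendant '[[[24,25,6],[0,0,10],-1],[[24,25,6],[0,0,10],-1],[[24,25,6],[0,0,10],-1],[[24,25,0],[0,0,10],-1],[[24,25,0],[0,0,10],-1],[[24,25,0],[0,0,10],-1],[[23,24,0],[0,0,10],-1],[[23,24,0],[0,0,10],-1]]'
python3 -m pendant '[[[0,0,-10],[0,0,10],-1],[[0,0,-10],[0,0,10],-1],[[0,0,-10],[0,0,10],-1],[[0,0,-10],[0,0,10],-1],[[0,0,0],[0,0,4],-1],[[0,0,0],[0,0,0],-1]]'
python3 - <<'E'
from h import *
s=sense();print(s['t'],s['qpos'],s['tool_pos'],np.round(s['tcp_rot'],3).tolist(),s['contact_force'])
save('wrist','w1')
P={}
for t,z in(('bore',.028),('knob_grip',.036),('crank',0)):
    for q in tip_of('wrist',t)[:2]:
        print(t,q['conf'],np.array(q['at'])*[640,400],atz(ray('wrist',q['at'],s),z))
        P.setdefault(t,ray('wrist',q['at'],s))
for q in silhouettes('wrist','crank')[:1]: print(q['conf'],q['mask'].sum())
for t in ('bore','knob_grip'):
    L=[P[t]] if t in P else []
    for c in('scene','side'):
        snapshot(c); r=tip_of(c,t)
        if r: L.append(ray(c,r[0]['at']))
    print(t,tri(L))
for t in('seat','cup_0','flask_0','flask_1'):
    for c in('scene','side'):
        for q in tip_of(c,t)[:2]: print(t,c,q['conf'],atz(ray(c,q['at']),.202 if t=='seat' else 0))
E
```

```text
t: 2.0
tool_pos: [0.4466, -0.3986, 0.2494]
tcp_rot: [[-0.234, 0.972, 0.0], [0.972, 0.234, -0.0], [-0.0, 0.0, -1.0]]
contact_force: [0.3, -0.4, 0.8]
opening: 0.0855
gripper_force: 0.0
t: 2.75
tool_pos: [0.4459, -0.3995, 0.2093]
tcp_rot: [[-0.84, 0.543, -0.0], [0.543, 0.84, -0.0], [0.0, -0.0, -1.0]]
contact_force: [0.4, 0.6, 0.0]
opening: 0.0851
gripper_force: 0.0
2.75 [ 55.02768129  15.29288698 -20.90050991  92.21117155   5.63196679
  73.53627956  90.35112787] [ 0.44587077 -0.39954609  0.2092983 ] [[-0.84, 0.543, -0.0], [0.543, 0.84, -0.0], [0.0, -0.0, -1.0]] [0.39913612 0.60047421 0.03557902]
bore 0.97 [311.296 176.2  ] [ 0.4428786  -0.41169019  0.028     ]
knob_grip 0.8 [319.296  88.2  ] [ 0.37023617 -0.35371974  0.036     ]
knob_grip 0.35 [402.368 242.32 ] [ 0.5664952  -0.36466898  0.036     ]
crank 0.79 [316.288 167.12 ] [ 0.44240737 -0.40521507  0.        ]
crank 0.35 [458.176 226.   ] [ 0.6063429 -0.2943824  0.       ]
0.6 2639
bore (array([ 0.4441559 , -0.40681391,  0.03166896]), [4.7, 5.0, 5.3])
knob_grip (array([ 0.37399227, -0.35172286,  0.03280181]), [4.3, 6.2, 4.3])
seat scene 0.87 [ 0.52463138 -0.09879767  0.202     ]
seat side 0.74 [ 0.532455   -0.09062758  0.202     ]
cup_0 scene 0.98 [ 0.60807386 -0.29147368  0.        ]
cup_0 scene 0.88 [ 0.59128862 -0.35592893  0.        ]
cup_0 side 0.85 [ 0.58498276 -0.36536534  0.        ]
flask_0 scene 0.67 [ 0.69975426 -0.09568762  0.        ]
flask_0 scene 0.56 [ 0.66247301 -0.20627286  0.        ]
flask_0 side 0.56 [ 0.70825955 -0.08897388  0.        ]
flask_1 scene 0.67 [ 0.69975426 -0.09568762  0.        ]
flask_1 scene 0.56 [ 0.66247301 -0.20627286  0.        ]
flask_1 side 0.56 [ 0.70825955 -0.08897388  0.        ]
```

View pics/w1.png

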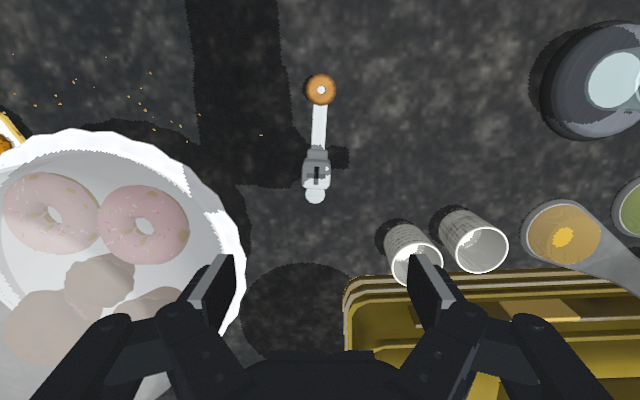

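The wrist view shows the hub bore at about (316,175) and the knob at (321,89), with the arm turned roughly 3° to the right of image-up. The cups are at (412,252) and (472,240). I'll correct and look from lower down.

```bash
python3 -m pendant '[[[0,-3,-25],[0,0,-3],-1],[[0,-3,-25],[0,0,0],-1],[[0,-3,-25],[0,0,0],-1],[[0,0,0],[0,0,0],-1]]'
python3 - <<'E'
from h import *
s=sense();print(s['t'],s['tool_pos'],np.round(s['tcp_rot'],3).tolist())
im=save('wrist','w2')
c=camera_info('wrist');print(np.round(c['tool_from_camera'],3).tolist(),c['fx'],c['cx'],c['cy'])
R=[]
for t,z in(('bore',.028),('knob_grip',.036),('crank',0)):
    for q in tip_of('wrist',t)[:1]:
        p=atz(ray('wrist',q['at'],s),z);print(t,q['conf'],np.array(q['at'])*[640,400],p)
for q in silhouettes('wrist','crank')[:1]:
    m=q['mask'].astype(np.uint8);ys,xs=np.nonzero(m);print(q['conf'],xs.min(),xs.max(),ys.min(),ys.max());print(cv2.fitLine(np.c_[xs,ys].astype(np.float32),cv2.DIST_HUBER,0,.01,.01).ravel())
cv2.imwrite('pics/w2c.png',cv2.resize(im[:300,200:440,::-1],(480,600)))
E
```

```text
t: 4.3
tool_pos: [0.4448, -0.4078, 0.1325]
tcp_rot: [[-0.811, 0.585, -0.003], [0.585, 0.811, 0.002], [0.004, 0.0, -1.0]]
contact_force: [-0.1, 0.8, -0.2]
opening: 0.0855
gripper_force: 0.0
4.3 [ 0.44482941 -0.40781086  0.13246365] [[-0.811, 0.585, -0.003], [0.585, 0.811, 0.002], [0.004, 0.0, -1.0]]
[[-0.001, -0.948, -0.319, 0.081], [1.0, -0.001, -0.0, -0.001], [-0.0, -0.319, 0.948, -0.143], [0.0, 0.0, 0.0, 1.0]] 299.0433894288854 321.14347333224543 196.27835877871453
bore 0.68 [318.4 196.6] [ 0.44455215 -0.4114682   0.028     ]
knob_grip 0.82 [324.672  83.72 ] [ 0.37291625 -0.35340472  0.036     ]
crank 0.95 [326.208 187.08 ] [ 0.44855846 -0.4053743   0.        ]
0.73 305 343 61 226
[ 1.0396607e-02 -9.9994594e-01  3.2378384e+02  1.4206210e+02]
```

View pics/w2c.png

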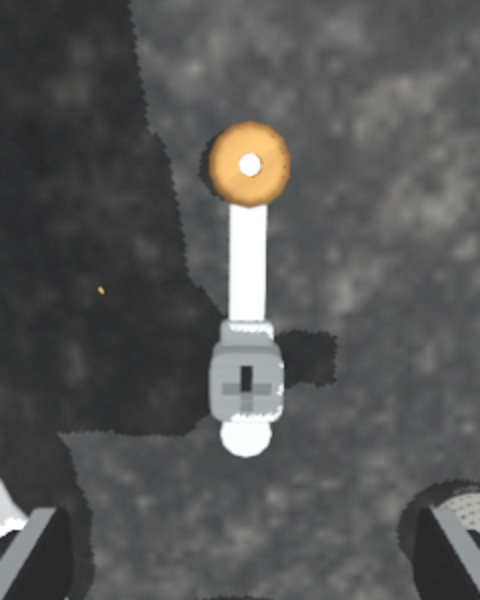

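The crop shows the bore at image (323,193) and the knob pin at (324.5,82). The tool is therefore within 1 mm and 1° of the hub, so I'll descend and grasp.

```bash
python3 -m pendant '[[[0,0,-35],[0,0,-0.5],-1],[[0,0,-35],[0,0,0],-1],[[0,1,-30],[0,0,0],-1],[[0,0,-17],[0,0,0],-1],[[0,0,-10],[0,0,0],-1],[[0,0,0],[0,0,0],-1],[[0,0,0],[0,0,0],0],[[0,0,0],[0,0,0],1]]'
python3 -m pendant '[[[0,0,0],[0,0,0],1],[[0,0,0],[0,0,0],1],[[0,0,0],[0,0,0],1],[[0,0,0],[0,0,0],1]]'
```

```text
t: 5.55
tool_pos: [0.4465, -0.4079, 0.0082]
tcp_rot: [[-0.806, 0.592, 0.001], [0.592, 0.806, -0.001], [-0.001, -0.0, -1.0]]
contact_force: [0.6, -0.0, -0.5]
opening: 0.0518
gripper_force: 0.0
t: 6.05
tool_pos: [0.4464, -0.4077, 0.0081]
tcp_rot: [[-0.806, 0.592, 0.001], [0.592, 0.806, -0.001], [-0.001, -0.0, -1.0]]
contact_force: [-1.4, 1.6, 5.9]
opening: 0.0309
gripper_force: 61.4
```

```bash
python3 -m pendant '[[[0,0,10],[0,0,0],1],[[0,0,20],[0,0,0],1],[[0,0,40],[0,0,0],1],[[0,0,45],[0,0,0],1],[[0,0,45],[0,0,0],1],[[12,38,40],[0,0,0],1],[[12,38,40],[0,0,0],1],[[12,38,40],[0,0,0],1]]'
python3 -m pendant '[[[12,38,12],[0,0,0],1],[[12,38,0],[0,0,0],1],[[12,38,0],[0,0,0],1],[[0,4,0],[0,0,0],1],[[0,0,0],[0,0,0],1],[[0,0,0],[0,0,0],1]]'
python3 - <<'E'
from h import *
s=sense();print(s['t'],s['qpos'],s['tool_pos'],np.round(s['tcp_rot'],3).tolist(),s['contact_force'])
im=save('wrist','w3')
for t,z in(('seat',.202),('bore',s['tool_pos'][2]+.02),('knob_grip',s['tool_pos'][2]+.028)):
    for q in tip_of('wrist',t)[:2]:
        print(t,q['conf'],np.array(q['at'])*[640,400],atz(ray('wrist',q['at'],s),z))
for c in('scene','side'):
    snapshot(c)
    for q in tip_of(c,'seat')[:2]: print(c,q['conf'],np.array(q['at'])*[640,400],atz(ray(c,q['at']),.202))
E
```

```text
t: 7.05
tool_pos: [0.4819, -0.2919, 0.29]
tcp_rot: [[-0.806, 0.592, 0.001], [0.592, 0.806, -0.001], [-0.001, -0.0, -1.0]]
contact_force: [0.5, -0.9, -2.9]
opening: 0.0308
gripper_force: 60.3
t: 7.8
tool_pos: [0.5175, -0.1768, 0.2996]
tcp_rot: [[-0.805, 0.594, -0.0], [0.594, 0.805, -0.001], [-0.0, -0.001, -1.0]]
contact_force: [-1.2, 0.4, -2.2]
opening: 0.0308
gripper_force: 60.3
7.8 [ 41.01312663   7.45552255 -29.52506664  91.0560492    3.73363793
  82.46141772  64.78660047] [ 0.51746863 -0.1768394   0.29958286] [[-0.805, 0.594, -0.0], [0.594, 0.805, -0.001], [-0.0, -0.001, -1.0]] [-1.18210309  0.38639542 -2.23081773]
bore 0.83 [318.272 273.   ] [ 0.51512927 -0.17776491  0.31958286]
knob_grip 0.6 [321.408  62.4  ] [ 0.44279237 -0.12244932  0.32758286]
scene 0.62 [283.328 164.68 ] [ 0.52300526 -0.1062214   0.202     ]
side 0.66 [255.424 218.68 ] [ 0.53805813 -0.09437175  0.202     ]
```

View pics/w3.png

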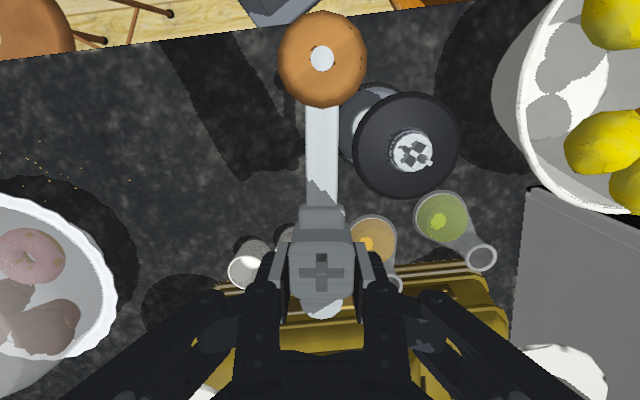

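The wrist view shows the held hub's bore at (321,272) and the mill lid centred at (407,146). The spindle ribs are at (414,152), at an angle to the crank's. I'll zoom in on the spindle.

Run:
```python
from h import *
im=cv2.imread('pics/w3.png')
cv2.imwrite('pics/w3c.png',cv2.resize(im[122:182,378:448],None,fx=10,fy=10,interpolation=cv2.INTER_CUBIC)[:600])
s=sense()
R=np.array(s['tcp_rot']);p=np.array(s['tool_pos'])
print('bore tool',R.T@(atz(ray('wrist',[321.5/640,272/400],s),p[2]+.0199)-p))
```

```text
bore tool [ 0.00181018 -0.0006097  -0.01989962]
```

View pics/w3c.png

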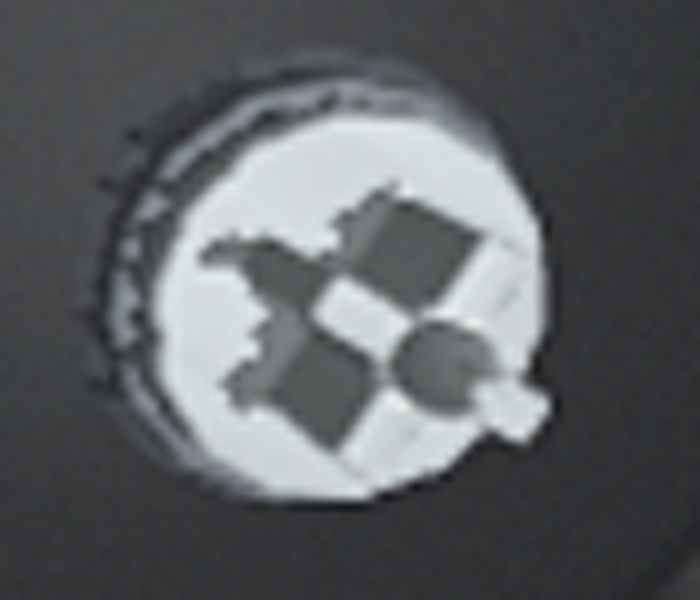

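Run:
```python
from h import *
s=sense();R=np.array(s['tcp_rot']);p=np.array(s['tool_pos'])
f=lambda x,y,z: atz(ray('wrist',[(378+x/10)/640,(122+y/10)/400],s),z)
A,B,C=f(508,250,.223),f(357,460,.223),f(325,297,.223)
m=(A+B)/2
g=lambda d: np.degrees(np.arctan2(d[1],d[0]))
print('AB',g(A-B),np.linalg.norm(A-B),'C',g(C-m),np.linalg.norm(C-m),'mid',m)
A,B=f(480,240,.223),f(340,450,.223);print('edge',g(A-B))
A,B=f(345,272,.223),f(415,312,.223);print('edgeC',g(A-B))
print('collar',f(352,307,.202),'tip',f(525,412,.235),'yaw',g(R[:,0]))
```

```text
AB 112.44245156299354 0.018403012496738442 C -154.29223942357336 0.009426844759911063 mid [ 0.53109054 -0.094129    0.223     ]
edge 114.53035207437385
edgeC -154.86551367346476
collar [ 0.53134122 -0.09402051  0.202     ] tip [ 0.53413315 -0.09270613  0.235     ] yaw 143.67267612430183
```

Two independent measures put the spindle axis near (0.531,-0.094), with ribs at yaw about 114° or 204°. I'll turn the crank to 204°, which leaves wrist range for winding, and look once more.

```bash
python3 -m pendant '[[[7,3,0],[0,0,10],1],[[7,3,0],[0,0,10],1],[[7,3,0],[0,0,10],1],[[7,3,0],[0,0,10],1],[[7,3,0],[0,0,10],1],[[8,3,0],[0,0,10],1],[[0,0,0],[0,0,0],1],[[0,0,0],[0,0,0],1]]'
python3 - <<'E'
from h import *
s=sense();print(s['t'],s['qpos'],s['tool_pos'],np.round(s['tcp_rot'],3).tolist(),s['contact_force'])
im=save('wrist','w4')
a=cv2.resize(im[190:260,390:470,::-1],None,fx=6,fy=6,interpolation=cv2.INTER_CUBIC)
b=cv2.resize(im[230:300,280:330+30,::-1],None,fx=4,fy=4,interpolation=cv2.INTER_CUBIC)
c=im[:,:,::-1][::2,::2]
W=np.zeros((600,800,3),np.uint8);W[:420,:480]=a;W[:280,480:800]=b;W[400:600,480:800]=c
cv2.imwrite('pics/w4c.png',W)
for q in tip_of('wrist','seat')[:2]: print(q['conf'],np.array(q['at'])*[640,400])
E
```

```text
t: 9.2
tool_pos: [0.5607, -0.1577, 0.2992]
tcp_rot: [[-0.917, -0.398, -0.0], [-0.398, 0.917, -0.0], [0.0, 0.0, -1.0]]
contact_force: [1.0, 1.0, -3.5]
opening: 0.0307
gripper_force: 60.3
9.2 [ 41.53080207  12.83871743 -35.85469121  86.08353108   7.52985401
  83.52216778 118.95880484] [ 0.56070911 -0.15771299  0.29922178] [[-0.917, -0.398, -0.0], [-0.398, 0.917, -0.0], [0.0, 0.0, -1.0]] [ 1.04614428  0.97544154 -3.45673074]
```

View pics/w4c.png

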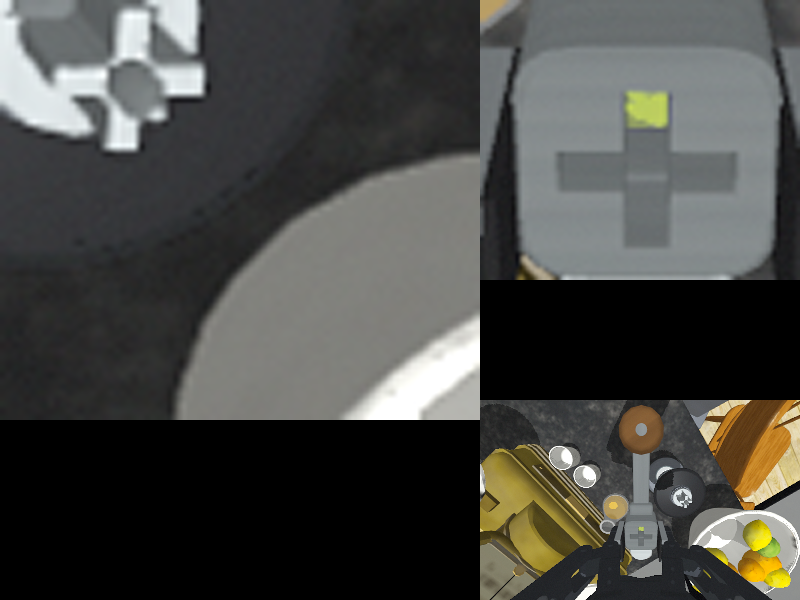

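Run:
```python
from h import *
s=sense();R=np.array(s['tcp_rot']);p=np.array(s['tool_pos'])
tl=lambda u,v,z:R.T@(atz(ray('wrist',[u/640,v/400],s),z)-p)*1000
f=lambda x,y,z: tl(390+x/6,190+y/6,z)
b=tl(321.75,272.7,p[2]+.0199)
r,l,t,bo=f(205,81,.223),f(55,79,.223),f(133,10,.223),f(122,150,.223)
g=lambda d: np.degrees(np.arctan2(d[1],d[0]))
print('bore',b,'RL',(r+l)/2,np.linalg.norm(r-l),'TB',(t+bo)/2,np.linalg.norm(t-bo),'ang RL',g(r-l)-90,'TB',g(t-bo))
c=((r+l)/2+(t+bo)/2)/2
d=np.array([c[0]-b[0],c[1]-b[1],0]);print('world shift mm',R@d, 'spindle',p*1000+R@c)
```

```text
bore [  2.34420118  -0.67758806 -19.89930263] RL [ 2.51911424 69.57754412 76.31068509] 19.52553465865433 TB [ 2.39174054 69.25384453 76.31071922] 19.360942082069332 ang RL 0.8563264877112857 TB -1.1890416745051047
world shift mm [-2.80788950e+01  6.42234853e+01 -1.39865442e-02] spindle [530.71774092 -95.05991194 223.        ]
```

```bash
python3 -m pendant '[[[-10,20,0],[0,0,0],1],[[-10,24,0],[0,0,0],1],[[-8,20,0],[0,0,0],1],[[0,0,-20],[0,0,0],1],[[0,0,-20],[0,0,0],1],[[0,0,-10],[0,0,0],1],[[0,0,0],[0,0,0],1],[[0,0,0],[0,0,0],1]]'
python3 - <<'E'
from h import *
s=sense();print(s['torque'])
im=save('side','s2');im2=save('scene','c2')
a=cv2.resize(im[170:300,200:330,::-1],(400,400));b=cv2.resize(im2[110:240,220:350,::-1],(400,400))
cv2.imwrite('pics/s2c.png',np.hstack([a,b]))
E
```

```text
t: 10.3
tool_pos: [0.5333, -0.0933, 0.2501]
tcp_rot: [[-0.916, -0.402, 0.001], [-0.402, 0.916, -0.0], [-0.001, -0.001, -1.0]]
contact_force: [-0.3, 0.0, -2.6]
opening: 0.031
gripper_force: 60.4
[-0.00211119 -0.02362048 -0.02966563]
```

View pics/s2c.png

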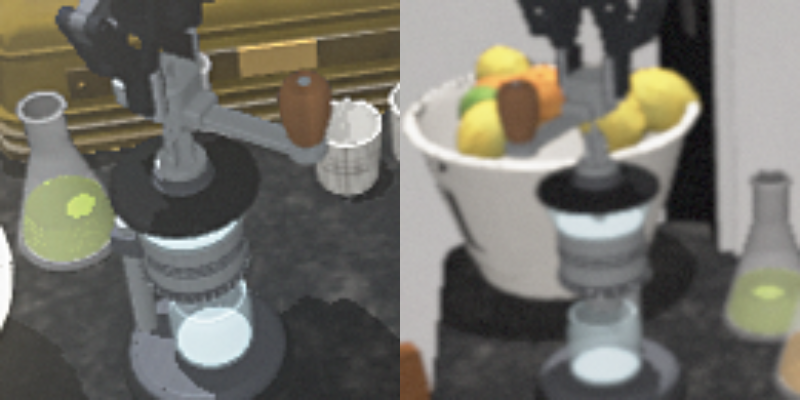

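Both views show the hub directly over the spindle pin: side crop about (185,120), scene crop about (595,110). I'll lower gently.

```bash
python3 -m pendant '[[[0,0,-4],[0,0,0],1],[[0,0,-4],[0,0,0],1],[[0,0,-3],[0,0,0],1],[[0,0,-3],[0,0,0],1],[[0,0,-2],[0,0,0],1],[[0,0,0],[0,0,0],1]]'
```

```text
t: 11.15
tool_pos: [0.5329, -0.0934, 0.2332]
tcp_rot: [[-0.916, -0.402, -0.0], [-0.402, 0.916, 0.0], [0.0, 0.0, -1.0]]
contact_force: [0.3, -0.6, -2.9]
opening: 0.0309
gripper_force: 60.4
```

```bash
python3 -m pendant '[[[0,0,-1],[0,0,0],1],[[0,0,-1],[0,0,0],1],[[0,0,-1],[0,0,0],1],[[0,0,-1],[0,0,0],1],[[0,0,0],[0,0,0],1]]'
```

```text
t: 11.78
tool_pos: [0.5329, -0.0934, 0.2292]
tcp_rot: [[-0.916, -0.402, -0.0], [-0.402, 0.916, -0.0], [0.0, 0.0, -1.0]]
contact_force: [-0.8, -0.0, -2.5]
opening: 0.0311
gripper_force: 60.4
```

```bash
python3 -m pendant '[[[0,0,-1],[0,0,0],1],[[0,0,-1],[0,0,0],1],[[0,0,-1],[0,0,0],1],[[0,0,0],[0,0,0],1]]'; python3 -m pendant '[[[0,0,-2],[0,0,0],1],[[0,0,-2],[0,0,0],1],[[0,0,-2],[0,0,0],1],[[0,0,0],[0,0,0],1]]'; python3 -c "
from h import *
print(sense()['torque'])"
```

```text
t: 12.28
tool_pos: [0.5329, -0.0935, 0.2262]
tcp_rot: [[-0.916, -0.402, -0.0], [-0.402, 0.916, 0.0], [0.0, 0.0, -1.0]]
contact_force: [-0.0, -0.6, -2.5]
opening: 0.0304
gripper_force: 60.4
t: 12.78
tool_pos: [0.5328, -0.0935, 0.2201]
tcp_rot: [[-0.916, -0.402, -0.0], [-0.402, 0.916, 0.0], [0.0, 0.0, -1.0]]
contact_force: [0.2, 0.1, -2.8]
opening: 0.0306
gripper_force: 60.4
[ 0.08460094 -0.02808791 -0.02099614]
```

It is in the ribs with no force. I'll continue to the collar, expecting contact at TCP z of about 0.210.

```bash
python3 -m pendant '[[[0,0,-2],[0,0,0],1],[[0,0,-2],[0,0,0],1],[[0,0,-2],[0,0,0],1],[[0,0,-2],[0,0,0],1],[[0,0,0],[0,0,0],1]]'; python3 -m pendant '[[[0,0,-0.7],[0,0,0],1],[[0,0,-0.7],[0,0,0],1],[[0,0,-0.6],[0,0,0],1],[[0,0,0],[0,0,0],1]]'
```

```text
t: 13.4
tool_pos: [0.5329, -0.0934, 0.2121]
tcp_rot: [[-0.916, -0.402, -0.0], [-0.402, 0.916, 0.0], [0.0, 0.0, -1.0]]
contact_force: [-0.3, 0.4, -2.2]
opening: 0.0308
gripper_force: 60.4
t: 13.9
tool_pos: [0.533, -0.0934, 0.2103]
tcp_rot: [[-0.916, -0.402, 0.0], [-0.402, 0.916, -0.0], [-0.0, -0.0, -1.0]]
contact_force: [-1.1, 0.2, -2.3]
opening: 0.0309
gripper_force: 60.4
```

```bash
python3 -m pendant '[[[0,0,-0.4],[0,0,0],1],[[0,0,-0.4],[0,0,0],1],[[0,0,0],[0,0,0],1]]'; python3 -m pendant '[[[0,0,-0.4],[0,0,0],1],[[0,0,-0.4],[0,0,0],1],[[0,0,0],[0,0,0],1]]'
```

```text
t: 14.28
tool_pos: [0.533, -0.0934, 0.21]
tcp_rot: [[-0.916, -0.402, 0.0], [-0.402, 0.916, -0.0], [-0.0, -0.0, -1.0]]
contact_force: [-3.5, 0.2, 4.4]
opening: 0.0312
gripper_force: 61.2
t: 14.65
tool_pos: [0.5331, -0.0934, 0.21]
tcp_rot: [[-0.916, -0.402, 0.001], [-0.402, 0.916, -0.001], [-0.0, -0.001, -1.0]]
contact_force: [-6.5, 0.7, 12.8]
opening: 0.0311
gripper_force: 62.2
```

Seated: contact at TCP z 0.210, exactly the predicted height, with about 15 N at most. I'll ease off the downforce and start winding clockwise slowly, watching the side forces.

```bash
python3 -m pendant '[[[0,0,0.6],[0,0,0],1],[[0,0,0],[0,0,0],1]]'; python3 -m pendant '[[[0,0,0],[0,0,-3],1],[[0,0,0],[0,0,-4],1],[[0,0,0],[0,0,-4],1],[[0,0,0],[0,0,-4],1],[[0,0,0],[0,0,-5],1],[[0,0,0],[0,0,0],1]]';python3 -c "
from h import *
print(sense()['torque'])"
```

```text
t: 14.9
tool_pos: [0.533, -0.0934, 0.21]
tcp_rot: [[-0.916, -0.402, 0.0], [-0.402, 0.916, -0.0], [-0.0, -0.001, -1.0]]
contact_force: [-4.9, 0.4, 6.9]
opening: 0.0303
gripper_force: 61.4
t: 15.65
tool_pos: [0.5334, -0.0944, 0.21]
tcp_rot: [[-0.998, -0.062, 0.001], [-0.062, 0.998, -0.001], [-0.001, -0.002, -1.0]]
contact_force: [-1.2, -2.3, 5.0]
opening: 0.0307
gripper_force: 61.3
[-0.55699636  0.42517329  0.01900772]
```

The measured TCP drift shows the bore sits about 2.5 mm along tool x, which agrees with the camera. I'll keep winding about the true axis.

```bash
python3 -m pendant '[[[0,-0.4,0],[0,0,-5],1],[[0,-0.4,0],[0,0,-5],1],[[0,-0.4,0],[0,0,-5],1],[[0,-0.4,0],[0,0,-5],1],[[0,-0.3,0],[0,0,-5],1],[[0,-0.3,0],[0,0,-5],1],[[0,-0.3,0],[0,0,-5],1],[[0,-0.2,0],[0,0,-5],1]]'; python3 -m pendant '[[[-0.1,-0.2,0],[0,0,-5],1],[[-0.1,-0.2,0],[0,0,-5],1],[[-0.2,-0.1,0],[0,0,-5],1],[[-0.2,-0.1,0],[0,0,-5],1],[[-0.2,-0.1,0],[0,0,-5],1],[[-0.2,-0.1,0],[0,0,-5],1],[[-0.2,-0.1,0],[0,0,-5],1],[[-0.2,0,0],[0,0,-5],1]]'
```

```text
t: 16.65
tool_pos: [0.5329, -0.0964, 0.21]
tcp_rot: [[-0.804, 0.595, 0.0], [0.595, 0.804, -0.001], [-0.001, -0.001, -1.0]]
contact_force: [-5.0, -0.2, 7.2]
opening: 0.0307
gripper_force: 61.5
t: 17.65
tool_pos: [0.5312, -0.0976, 0.21]
tcp_rot: [[-0.234, 0.972, -0.0], [0.972, 0.234, -0.001], [-0.001, -0.001, -1.0]]
contact_force: [-6.8, -0.7, 7.7]
opening: 0.0309
gripper_force: 61.6
```

Side forces are small. I'll finish the winding.

```bash
python3 -m pendant '[[[-0.3,0,0],[0,0,-5],1],[[-0.3,0,0],[0,0,-5],1],[[-0.3,0,0],[0,0,-5],1],[[-0.3,0,0],[0,0,-5],1],[[-0.2,0,0],[0,0,-5],1],[[-0.2,0.1,0],[0,0,-5],1],[[-0.2,0.1,0],[0,0,-5],1],[[-0.2,0.1,0],[0,0,-5],1]]'; python3 -m pendant '[[[-0.2,0.1,0],[0,0,-5],1],[[-0.2,0.1,0],[0,0,-5],1],[[-0.2,0.1,0],[0,0,-5],1],[[-0.2,0.1,0],[0,0,-5],1],[[-0.1,0.2,0],[0,0,-5],1],[[-0.1,0.2,0],[0,0,-5],1],[[-0.1,0.2,0],[0,0,-5],1],[[-0.1,0.2,0],[0,0,-5],1]]'; python3 -m pendant '[[[0,0.2,0],[0,0,-5],1],[[0,0.2,0],[0,0,-5],1],[[0,0.2,0],[0,0,-5],1],[[0,0.2,0],[0,0,-5],1],[[0,0,0],[0,0,-5],1],[[0,0,0],[0,0,0],1]]'; python3 -c "
from h import *
print(sense()['torque'],sense()['qpos'])"
```

```text
t: 18.65
tool_pos: [0.5291, -0.0974, 0.21]
tcp_rot: [[0.446, 0.895, -0.001], [0.895, -0.446, -0.001], [-0.001, -0.0, -1.0]]
contact_force: [-5.6, -1.5, 9.5]
opening: 0.0311
gripper_force: 61.7
t: 19.65
tool_pos: [0.528, -0.0959, 0.21]
tcp_rot: [[0.917, 0.399, -0.0], [0.399, -0.917, -0.001], [-0.001, 0.0, -1.0]]
contact_force: [-6.7, -0.9, 7.7]
opening: 0.0306
gripper_force: 61.6
t: 20.4
tool_pos: [0.528, -0.0948, 0.21]
tcp_rot: [[1.0, -0.024, -0.0], [-0.024, -1.0, -0.0], [-0.0, 0.0, -1.0]]
contact_force: [-6.4, 0.5, 7.7]
opening: 0.031
gripper_force: 61.7
[ 0.06314865  1.38842471 -0.0390873 ] [ 24.37182678   7.95524033 -20.68466868 100.55718487   2.96614537
  72.0401902  -88.43902611]
```

Wound about 205° while seated. Now release and withdraw upward.

```bash
python3 -m pendant '[[[0,0,0],[0,0,0],0.4],[[0,0,0],[0,0,0],0],[[0,0,0],[0,0,0],-0.5],[[0,0,0],[0,0,0],-1],[[0,0,0],[0,0,0],-1],[[0,0,0],[0,0,0],-1]]'; python3 -m pendant '[[[0,0,10],[0,0,0],-1],[[0,0,20],[0,0,0],-1],[[0,0,30],[0,0,0],-1],[[0,0,30],[0,0,0],-1],[[0,0,30],[0,0,0],-1],[[0,0,0],[0,0,0],-1],[[0,0,0],[0,0,0],-1]]'
python3 - <<'E'
from h import *
s=sense();im=save('side','s3');R=[]
for t in('bore','knob_grip','crank'):
    for c in('side','scene','wrist'):
        if t=='bore' and c!='side': save(c,c+'3')
        q=tip_of(c,t)[:1]
        if q: print(t,c,q[0]['conf'],atz(ray(c,q[0]['at'],s),{'bore':.23,'knob_grip':.238,'crank':.202}[t]))
w=cv2.imread('pics/wrist3.png')
a=cv2.resize(im[170:300,200:330,::-1],(400,400));b=cv2.resize(w[100:300,220:420],(400,400))
cv2.imwrite('pics/f.png',np.hstack([a,b]))
E
```

```text
t: 21.15
tool_pos: [0.5284, -0.0948, 0.2093]
tcp_rot: [[1.0, -0.023, 0.0], [-0.023, -1.0, 0.0], [0.0, -0.0, -1.0]]
contact_force: [0.1, -0.5, 0.4]
opening: 0.0851
gripper_force: 0.0
t: 22.02
tool_pos: [0.5282, -0.0947, 0.3292]
tcp_rot: [[1.0, -0.023, -0.0], [-0.023, -1.0, 0.0], [-0.0, -0.0, -1.0]]
contact_force: [0.1, 0.6, -0.5]
opening: 0.0851
gripper_force: 0.0
bore side 0.59 [ 0.5292657  -0.09840423  0.23      ]
bore scene 0.7 [ 0.53829679 -0.08137527  0.23      ]
bore wrist 0.87 [ 0.52770748 -0.09493682  0.23      ]
knob_grip side 0.58 [ 0.62331055 -0.09888986  0.238     ]
knob_grip scene 0.74 [ 0.63996118 -0.08215351  0.238     ]
knob_grip wrist 0.62 [ 0.62304099 -0.09876752  0.238     ]
crank scene 0.89 [ 0.54043118 -0.07940434  0.202     ]
crank wrist 0.81 [ 0.53217008 -0.0954733   0.202     ]
```

View pics/f.png

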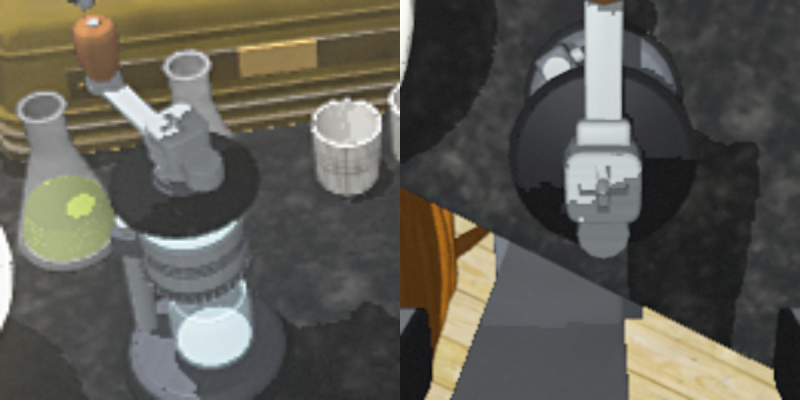

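The hub sits home on the collar (side crop about (180,150)), with the pin showing in the bore (wrist crop about (603,187)). The crank is at yaw ≈ 0, the flasks and cups in view stand where they were, and the gripper is clear.

```bash
python3 -c "
from workcell import *
print(job_done())"
```

```text
the job is handed in; nothing more can be done
None
```

The crank is back on the mill, hub fully home on the collar; I wound it about 205° clockwise by its hub under light force, let go, and handed the job in at about 22 s, with the flasks and cups untouched.

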